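# Point out a sample and its culture dish, then log the pair

## Robot

A 6-joint arm with a two-finger parallel gripper is mounted at the origin on the work surface. World frame = base frame: x ahead of the robot, y to its left, z up, the work surface at z = 0. Lengths are in m, angles in rad, forces in N, time in s.
With the tool pointing down it reaches from about 0.325 to 0.875 m from the base axis. Payload 4.4 kg.
Tool frame: the origin (TCP) lies between the finger pads, 19 mm behind the fingertips; this is the grasp point; z points along the fingers, y is the line along which they close (so a half turn about z gives the same grasp; the last joint's range is limited). The gripper opens to 85 mm and grips with 20 to 120 N. Pads are 22 mm wide; open, the fingers measure 114 mm over their backs; the gripper's body (76 mm by 85 mm) begins 54 mm behind the grasp point. The pads swing forward as they close: fully open they stand 13 mm farther back than shut.
Start: joints at [-1.351, 0.207, 1.542, -0, 1.393, -0.15], TCP at [0.208, -0.536, 0.25] pointing down, gripper open.
Joint ranges: [-2.73, 2.73], [-0.86, 2.22], [0.23, 2.46], [-1.11, 4.25], [0.08, 2.63], [-2.82, 2.82]. Speed limits (rad/s): [2.79, 2.79, 3.14, 3.14, 3.14, 3.14].

## Interface

Orientations are given as a unit quaternion [w, x, y, z].
In Python, from rig import state, grab_frame, env gives the robot as it stands.
- The arm moves only by the tool apply_moves, never from a script. Its argument "series" is a list of rows, each a list of 2 entries, a list of its own where there are three numbers: the shift along the tool's x, y, z in cm, then the turn, a rotation vector about the tool's x, y, z in degrees. In form: [[[tx, ty, tz], [rx, ry, rz]], ...]. A call has 1 to 10 rows; each row is the pose to reach, as a shift and turn from the pose commanded when the call began, along the tool's axes at that moment; what a row does not reach only later rows make up. A row lasts 1/8 s, in which the tool goes at most 62.5 mm and 10.7 degrees, less where a joint would pass 70% of its speed; a pose out of reach is approached as far as the arm can. A call with a gripper value outside its range is refused whole. "gripper" is the finger opening in cm, from 0 to 8.54, set as the call begins (left out, the last holds). The fingers move at their own pace and stop on an object; "newtons" is the grip in N (left out, the last holds). Time passes only in rows, so rows that repeat a pose let the fingers close. It gives the time, the measured TCP pose, the force, the opening and the grip force at its end, in the units of the state.
- state(): the state, without advancing time (a new reading comes with each control period).
- grab_frame(name): name is "scene" or "side" or "wrist"; returns a dict with "frame" (420x560x3 uint8, red, green, blue), "intrinsics" (3x3 intrinsics, pixels), "dist_coeffs" ([k1, k2, p1, p2, k3] as OpenCV has them; the pictures are not rectified), "R" (3x3) and "t" (3): a world point X has camera coordinates R X + t; the wrist camera has in their place "tool_from_camera" (4x4, takes a point from camera to tool coordinates, whose origin is the TCP and whose axes are the flange's). Camera axes: x right, y down, z forward; pixel columns grow to the right and rows downward; lengths in m; the calibration is good to about 2 mm. A picture is of the moment at which its call begins: read the wrist's pose just before it. There is no depth.
- env.hand_in(): hands the job in; it is judged then, once.
The state is a dict: "time": time; "qpos": joint angles; "qvel": joint speeds; "joint_efforts": joint torques, N m; "tcp_pos": TCP position; "tool_rot": TCP orientation; "force": force on the tool from outside, world axes, zero at the start; "ft_torque": the same for the moment, N m; "width": finger opening in m; "finger_force": force on a finger pad.
Only numpy, scipy, OpenCV 4.12 (cv2) and the standard library are available. Lean on these libraries where they do the work, as an engineer would, in place of code of your own. Each camera call takes 0.05 s, during which the arm holds its last target. There are 200 camera calls.

## Task

Record which dish the blue-capped sample belongs to: point straight down at the blue-capped tube with the fingertips a couple of centimetres above the middle of its cap and keep pointing for two seconds, then point at the red culture dish in the same way, just above its middle, for two seconds. Then press the green key on the logger fully down, so that it stays down, and draw clear. Only point at the tube and the dish: do not touch or move the tubes, rack, dishes or beaker, and leave the white key up.

Things in the scene. Friction and masses are not known exactly. Their poses are not given: they have to be found in the camera images.
- rack: grey plastic tube rack, a fixed block 70 x 190 x 50 mm (x, y, z) with three 31.5 mm holes in a row along its y axis, 40 mm deep; origin at the centre of its underside on the bench
- tube_blue: screw-cap 50 ml sample tube standing upright in a hole of the rack, loose: clear barrel 29 mm across with a white paper band, blue cap 34 mm across and 16 mm high, 114 mm tall in all; origin at the centre of its underside (10 mm above the bench), z up along the tube. Cap tops stand 124 mm above the bench, neighbouring tubes 58 mm apart; which colour stands in which hole varies.
- tube_orange: screw-cap 50 ml sample tube standing upright in a hole of the rack, loose: clear barrel 29 mm across with a white paper band, orange cap 34 mm across and 16 mm high, 114 mm tall in all; origin at the centre of its underside (10 mm above the bench), z up along the tube. Cap tops stand 124 mm above the bench, neighbouring tubes 58 mm apart; which colour stands in which hole varies.
- tube_white: screw-cap 50 ml sample tube standing upright in a hole of the rack, loose: clear barrel 29 mm across with a white paper band, white cap 34 mm across and 16 mm high, 114 mm tall in all; origin at the centre of its underside (10 mm above the bench), z up along the tube. Cap tops stand 124 mm above the bench, neighbouring tubes 58 mm apart; which colour stands in which hole varies.
- tube_blue_cap (a point): centre of the top face of the blue cap (z up): the place to point at, from above. The fingertips are about 19 mm past the TCP, so a TCP 40 mm above this point leaves about 20 mm of air
- tube_orange_cap (a point): centre of the top face of the orange cap
- tube_white_cap (a point): centre of the top face of the white cap
- dish_red: closed round culture dish filled with dark red medium, 90 mm across and 16 mm high, loose, flat on the bench; origin at the centre of its underside. The two dishes swap places.
- dish_yellow: closed round culture dish filled with yellow medium, 90 mm across and 16 mm high, loose, flat on the bench; origin at the centre of its underside. The two dishes swap places.
- dish_red_top (a point): centre of the top face of the red dish (z up), 16 mm above the bench: the place to point at, from above
- dish_yellow_top (a point): centre of the top face of the yellow dish
- logger: sample logger, a fixed white box 130 x 170 mm with its flat top 50 mm above the bench; two square keys on the top 90 mm apart along its y axis (green at its +y side, white at its -y side), a dark flat display beyond them; origin at the centre of its underside, -x its front
- green_key (a joint): latching key of the logger, green square cap 34 x 34 mm; 0 = up (cap stands 14 mm proud of the logger's top), 0.008 m = fully down (6 mm proud, against its stop). It slides straight down with a steady resistance of about 3 N, no spring: it stays at whatever depth it is left. It starts up or at most 1.5 mm down.
- green_key_top (a point): centre of the top face of the green key's cap; 64 mm above the bench when up; moves with the key
- white_key (a joint): latching key of the logger, white square cap 34 x 34 mm; 0 = up (cap stands 14 mm proud of the logger's top), 0.008 m = fully down (6 mm proud, against its stop). It slides straight down with a steady resistance of about 3 N, no spring: it stays at whatever depth it is left. It starts up or at most 1.5 mm down.
- white_key_top (a point): centre of the top face of the white key's cap; 64 mm above the bench when up
- beaker: open glass beaker, 60 mm across and 75 mm tall, loose, standing on the bench on the robot's side of the rack; origin at the centre of its underside

How it is judged:
By the outcome, as a careful person would: the job done as asked, in the order asked, and still so for the second after the job is handed in, with the robot touching nothing.
It also fails if it takes over 53 s, if anything falls off the work surface, if the arm or the gripper's body presses on something with over 40 N, if the wrist force passes 120 N, or if a joint passes its speed limit or range.

## Working session

There is one attempt and no reset: what is moved stays moved. The work goes in short steps, Python scripts to look and compute and a tool call to move; the robot and the scene stay as the last step left them, time stands still between calls to the robot, and variables do not carry over. Pictures are saved under pics/ and viewed, at most 10 in all, crops included, and the job is handed in when it is done.

Besides the shell and the picture viewer there is one more tool, called after "Request:" in YAML: its name, and indented under it one key for each argument. apply_moves: Moves the arm, as the interface text tells. Its arguments: {"type":"object","properties":{"series":{"type":"array","items":{"type":"array"}},"gripper":{"type":"number"},"newtons":{"type":"number"}},"required":["series"]}

```bash
mkdir -p pics
python3 - <<'E'
from rig import state, grab_frame
import cv2,pickle
s=state();print(s['time'],s['tcp_pos'],s['tool_rot'],s['width'])
d={}
for n in("scene","side"):
    f=grab_frame(n);d[n]=f;cv2.imwrite(f"pics/{n}0.png",f["frame"][:,:,::-1]);print(n,f["R"].round(3).tolist(),f["t"])
pickle.dump(d,open("f.pkl","wb"))
E
```

```text
0.0 [ 0.20763514 -0.53542583  0.24880236] [-1.16833716e-03  9.82957228e-01  1.83830683e-01 -4.61299358e-05] 0.08531061351870836
scene [[-0.683, 0.73, 0.015], [0.568, 0.544, -0.617], [-0.459, -0.413, -0.787]] [ 0.34818204 -0.2303584   1.45402624]
side [[0.984, -0.18, -0.008], [-0.141, -0.741, -0.656], [0.112, 0.647, -0.754]] [-0.48648592  0.14150985  0.81966949]
```

View pics/scene0.png

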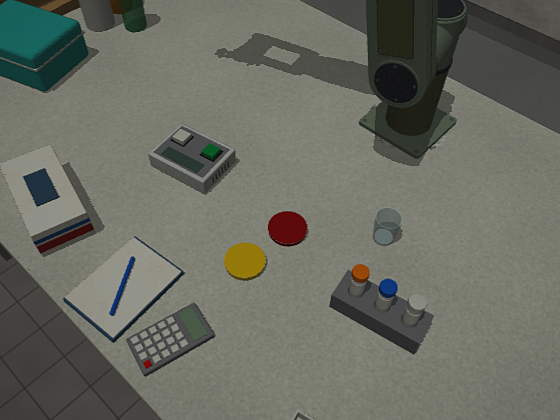

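View pics/side0.png

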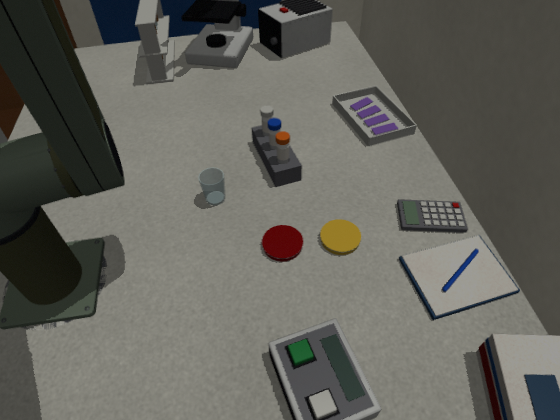

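The scene view shows the blue cap at about (388,287), the red dish at (288,228) and the green key at (212,151). In the side view they are at (274,125), (283,242) and (300,351). Next I fit the silhouette centroids with known heights.

```bash
cat > h.py <<'E'
import numpy as np,cv2,pickle
from scipy.optimize import least_squares
def blob(im,kind,seed):
    h=cv2.cvtColor(im,cv2.COLOR_RGB2HSV);r={'blue':(105,125),'green':(50,80),'orange':(5,16),'yellow':(18,32)}.get(kind)
    m=((h[...,1]>130)&(h[...,2]>35))
    m&=((h[...,0]<6)|(h[...,0]>172)) if kind=='red' else (h[...,0]>=r[0])&(h[...,0]<=r[1])
    n,l,st,c=cv2.connectedComponentsWithStats(m.astype(np.uint8))
    k=min((i for i in range(1,n) if st[i,4]>20),key=lambda i:np.hypot(*(c[i]-seed)))
    ys,xs=np.where(l==k);hull=cv2.convexHull(np.c_[xs,ys].astype(np.float32))
    return c[k],st[k]
def proj(f,P):
    return cv2.projectPoints(np.asarray(P,float),cv2.Rodrigues(f['R'])[0],f['t'],f['intrinsics'],f['dist_coeffs'])[0][:,0]
def cen(f,P):
    m=cv2.moments(cv2.convexHull(proj(f,P).astype(np.float32)));return np.array([m['m10'],m['m01']])/m['m00']
a=np.linspace(0,2*np.pi,40,endpoint=False)
def cyl(x,y,r,z0,z1): return np.array([[x+r*np.cos(t),y+r*np.sin(t),z] for z in(z0,z1) for t in a])
def box(x,y,w,z0,z1,yaw=0):
    return np.array([[x+w*(np.cos(yaw)*i-np.sin(yaw)*j),y+w*(np.sin(yaw)*i+np.cos(yaw)*j),z] for z in(z0,z1) for i in(-1,1) for j in(-1,1)])
E
python3 - <<'E'
from h import *
d=pickle.load(open("f.pkl","rb"))
T={'blue':(lambda x,y:cyl(x,y,.017,.108,.124),(388,287),(274,125)),'orange':(lambda x,y:cyl(x,y,.017,.108,.124),(361,271),(283,138)),
'red':(lambda x,y:cyl(x,y,.045,.0,.016),(288,228),(283,242)),'yellow':(lambda x,y:cyl(x,y,.045,0,.016),(245,261),(340,236)),
'green':(lambda x,y:box(x,y,.017,.050,.0635,-.2),(212,151),(300,351))}
for k,(g,s1,s2) in T.items():
    B={n:blob(d[n]['frame'],k,s) for n,s in(('scene',s1),('side',s2))}
    def sol(ns):
        r=least_squares(lambda p:np.concatenate([cen(d[n],g(*p))-B[n][0] for n in ns]),[.5,0],x_scale=.01,diff_step=1e-4);return r.x.round(4),r.fun.round(1)
    print(k,[ (b[0].round(1),b[1][2:]) for b in B.values()],sol(['scene']),sol(['side']),sol(['scene','side']))
E
```

```text
blue [(array([387.7, 287.8]), array([ 18,  19, 269], dtype=int32)), (array([274. , 123.9]), array([ 13,  13, 132], dtype=int32))] (array([0.52  , 0.2868]), array([ 0., -0.])) (array([0.5179, 0.2844]), array([-0., -0.])) (array([0.5191, 0.2863]), array([ 0.1, -0.4,  0.4, -0.5]))
orange [(array([360.1, 272.9]), array([ 18,  19, 265], dtype=int32)), (array([282.3, 137.8]), array([ 14,  13, 156], dtype=int32))] (array([0.5299, 0.2295]), array([ 0., -0.])) (array([0.5284, 0.2274]), array([0., 0.])) (array([0.5293, 0.229 ]), array([ 0. , -0.4,  0.2, -0.5]))
red [(array([287. , 227.6]), array([  39,   35, 1036], dtype=int32)), (array([282.1, 242.3]), array([  41,   36, 1140], dtype=int32))] (array([0.4871, 0.0059]), array([0., 0.])) (array([0.4874, 0.0073]), array([-0.,  0.])) (array([0.4873, 0.0066]), array([0.1, 0.2, 0. , 0.3]))
yellow [(array([244.6, 260.7]), array([  42,   38, 1212], dtype=int32)), (array([340. , 236.3]), array([  41,   35, 1106], dtype=int32))] (array([ 0.6155, -0.0007]), array([-0.,  0.])) (array([ 6.157e-01, -3.000e-04]), array([-0.,  0.])) (array([ 6.156e-01, -6.000e-04]), array([ 0. ,  0.1, -0. ,  0.1]))
green [(array([210.7, 151.2]), array([ 18,  16, 181], dtype=int32)), (array([300.5, 351.4]), array([ 26,  26, 440], dtype=int32))] (array([ 0.4742, -0.257 ]), array([-0.,  0.])) (array([ 0.472 , -0.2594]), array([-0., -0.])) (array([ 0.4725, -0.2589]), array([-0. , -0.8,  0.2, -0.3]))
```

Blue-orange spacing comes out at 58.2 mm, against 58 mm given, and the two cameras agree within about 2 mm. I'll shut the gripper and travel above the blue cap.

Request:
apply_moves:
  series:
    - [[58.7,-65.4,0],[0,0,0]]
    - [[58.7,-65.4,0],[0,0,0]]
    - [[58.7,-65.4,0],[0,0,0]]
    - [[58.7,-65.4,0],[0,0,0]]
    - [[58.7,-65.4,0],[0,0,0]]
    - [[58.7,-65.4,0],[0,0,0]]
    - [[58.7,-65.4,0],[0,0,0]]
    - [[58.7,-65.4,0],[0,0,0]]
    - [[58.7,-65.4,0],[0,0,0]]
    - [[58.7,-65.4,0],[0,0,0]]
  gripper: 0

```text
time: 1.35
tcp_pos: [0.4291, 0.0505, 0.2499]
tool_rot: [0.0, 0.983, 0.184, 0.0]
force: [0.8, -0.8, -0.6]
width: -0.0001
finger_force: 0.0
```

```bash
cat > go.py <<'E'
import sys,numpy as np
from rig import state
from scipy.spatial.transform import Rotation as Ro
s=state();q=s['tool_rot'];R=Ro.from_quat([q[1],q[2],q[3],q[0]])
print(s['time'],s['tcp_pos'].round(4),'zaxis',R.as_matrix()[:,2].round(4),'F',np.round(s['force'],1),'w',s['width'])
t=np.array([float(v) for v in sys.argv[1:4]])
print('shift cm',(R.inv().apply(t-s['tcp_pos'])*100).round(2))
z=R.as_matrix()[:,2];print('tilt fix deg',(np.degrees(R.inv().apply(np.cross(z,[0,0,-1])))).round(2))
E
python3 go.py .519 .286 .25
```

```text
1.35 [0.4291 0.0505 0.2499] zaxis [ 5.e-04 -4.e-04 -1.e+00] F [ 0.8 -0.8 -0.6] w -0.00012072820194618807
shift cm [ 1.690e+01 -1.871e+01 -1.000e-02]
tilt fix deg [ 0.03 -0.02 -0.  ]
```

Request:
apply_moves:
  series:
    - [[16.9,-18.7,0],[0,0,0]]
    - [[16.9,-18.7,0],[0,0,0]]
    - [[16.9,-18.7,0],[0,0,0]]
    - [[16.9,-18.7,0],[0,0,0]]
    - [[16.9,-18.7,0],[0,0,0]]
    - [[16.9,-18.7,0],[0,0,0]]
    - [[16.9,-18.7,0],[0,0,0]]

```text
time: 2.22
tcp_pos: [0.5186, 0.2825, 0.2499]
tool_rot: [0.0, 0.983, 0.183, -0.0]
force: [0.5, 0.4, 0.0]
width: 0.0001
finger_force: 0.0
```

```bash
cat > w.py <<'E'
import sys
from h import *
from rig import state,grab_frame
from scipy.spatial.transform import Rotation as Ro
def wrist(fn):
    s=state();q=s['tool_rot'];M=np.eye(4);M[:3,:3]=Ro.from_quat([q[1],q[2],q[3],q[0]]).as_matrix();M[:3,3]=s['tcp_pos']
    f=grab_frame('wrist');W=np.linalg.inv(M@f['tool_from_camera']);f['R']=W[:3,:3].copy();f['t']=W[:3,3].copy()
    cv2.imwrite('pics/'+fn,f['frame'][:,:,::-1]);return f
G={'blue':lambda x,y:cyl(x,y,.017,.108,.124),'red':lambda x,y:cyl(x,y,.045,0,.016),'green':lambda x,y:box(x,y,.017,.05,.0635,-.2)}
k,x0,y0,fn=sys.argv[1],float(sys.argv[2]),float(sys.argv[3]),sys.argv[4]
f=wrist(fn);e=cen(f,G[k](x0,y0));b=blob(f['frame'],k,e)
r=least_squares(lambda p:cen(f,G[k](*p))-b[0],[x0,y0],x_scale=.01,diff_step=1e-4)
print('expected',e.round(1),'blob',b[0].round(1),b[1],'xy',r.x.round(4),r.fun.round(2))
E
python3 w.py blue .519 .286 w_blue.png; python3 go.py .519 .286 .164
```

```text
expected [268.5 196.8] blob [268.1 198.7] [ 245  175   47   48 1765] xy [0.5176 0.2858] [-0.  0.]
2.275 [0.5187 0.2824 0.2502] zaxis [ 0.e+00 -3.e-04 -1.e+00] F [-0.8 -0.2  0.2] w 0.00021192492879203184
shift cm [ 0.15 -0.32  8.62]
tilt fix deg [0.01 0.01 0.  ]
```

View pics/w_blue.png

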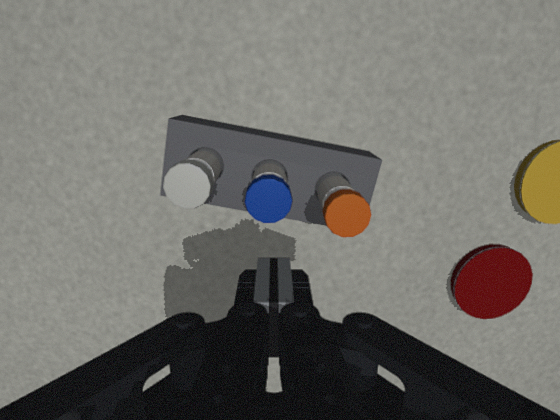

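The wrist view has the blue cap at (268,199), between the white and orange ones, within 2 mm of the first estimate. Now I descend and hold.

Request:
apply_moves:
  series:
    - [[0.1,-0.3,4.6],[0,0,0]]
    - [[0.1,-0.3,7.6],[0,0,0]]
    - [[0.1,-0.3,8.6],[0,0,0]]
    - [[0.1,-0.3,8.6],[0,0,0]]
    - [[0.1,-0.3,8.6],[0,0,0]]
    - [[0.1,-0.3,8.6],[0,0,0]]
    - [[0.1,-0.3,8.6],[0,0,0]]
    - [[0.1,-0.3,8.6],[0,0,0]]
    - [[0.1,-0.3,8.6],[0,0,0]]
    - [[0.1,-0.3,8.6],[0,0,0]]

```text
time: 3.52
tcp_pos: [0.5187, 0.287, 0.1639]
tool_rot: [0.0, 0.983, 0.184, -0.0]
force: [-0.7, -0.3, -1.1]
width: -0.0
finger_force: 0.0
```

```bash
python3 go.py .5185 .286 .164
```

```text
3.525 [0.5187 0.287  0.1639] zaxis [-1.e-04 -1.e-04 -1.e+00] F [-0.7 -0.3 -1.1] w -3.816699487521688e-05
shift cm [-0.06  0.09 -0.01]
tilt fix deg [ 0.    0.01 -0.  ]
```

Within 1 mm and steady, so I hold for 2.5 s more.

Request:
apply_moves:
  series:
    - [[0,0.1,0],[0,0,0]]
    - [[0,0.1,0],[0,0,0]]
    - [[0,0.1,0],[0,0,0]]
    - [[0,0.1,0],[0,0,0]]
    - [[0,0.1,0],[0,0,0]]
    - [[0,0.1,0],[0,0,0]]
    - [[0,0.1,0],[0,0,0]]
    - [[0,0.1,0],[0,0,0]]
    - [[0,0.1,0],[0,0,0]]
    - [[0,0.1,0],[0,0,0]]

```text
time: 4.78
tcp_pos: [0.5192, 0.2861, 0.164]
tool_rot: [-0.0, 0.983, 0.184, -0.0]
force: [-0.1, -0.2, 0.3]
width: 0.0001
finger_force: 0.0
```

Request:
apply_moves:
  series:
    - [[0,0,0],[0,0,0]]
    - [[0,0,0],[0,0,0]]
    - [[0,0,0],[0,0,0]]
    - [[0,0,0],[0,0,0]]
    - [[0,0,0],[0,0,0]]
    - [[0,0,0],[0,0,0]]
    - [[0,0,0],[0,0,0]]
    - [[0,0,0],[0,0,0]]
    - [[0,0,0],[0,0,0]]
    - [[0,0,0],[0,0,0]]

```text
time: 6.02
tcp_pos: [0.5192, 0.2861, 0.164]
tool_rot: [-0.0, 0.983, 0.184, 0.0]
force: [0.4, -0.2, 0.5]
width: -0.0003
finger_force: 0.0
```

```bash
python3 go.py .4872 .0066 .2
```

```text
6.025 [0.5192 0.2861 0.164 ] zaxis [ 1.e-04  0.e+00 -1.e+00] F [ 0.4 -0.2  0.5] w -0.0002529729179022209
shift cm [-13.08  24.91  -3.6 ]
tilt fix deg [-0. -0. -0.]
```

Request:
apply_moves:
  series:
    - [[0,0,-4],[0,0,0]]
    - [[-2,4,-5],[0,0,0]]
    - [[-13.1,24.9,-4],[0,0,0]]
    - [[-13.1,24.9,-4],[0,0,0]]
    - [[-13.1,24.9,-4],[0,0,0]]
    - [[-13.1,24.9,-4],[0,0,0]]
    - [[-13.1,24.9,-4],[0,0,0]]
    - [[-13.1,24.9,-4],[0,0,0]]
    - [[-13.1,24.9,-4],[0,0,0]]

```text
time: 7.15
tcp_pos: [0.4872, 0.0078, 0.2041]
tool_rot: [-0.0, 0.983, 0.185, 0.0]
force: [0.4, 0.0, -0.3]
width: -0.0
finger_force: 0.0
```

```bash
python3 w.py red .4872 .0066 w_red.png; python3 go.py .4872 .0066 .056
```

```text
expected [274.4 178.9] blob [274.  179.8] [ 223  130  103  100 7988] xy [0.4863 0.0066] [ 0. -0.]
7.2 [0.4872 0.0078 0.204 ] zaxis [ 1.e-04  2.e-04 -1.e+00] F [-0.   0.3 -0.3] w 4.863698996055806e-05
shift cm [-0.04  0.12 14.8 ]
tilt fix deg [-0.01 -0.01  0.  ]
```

Request:
apply_moves:
  series:
    - [[0,0.1,5],[0,0,0]]
    - [[0,0.1,10],[0,0,0]]
    - [[0,0.1,13.5],[0,0,0]]
    - [[0,0.1,14.8],[0,0,0]]
    - [[0,0.1,14.8],[0,0,0]]
    - [[0,0.1,14.8],[0,0,0]]
    - [[0,0.1,14.8],[0,0,0]]
    - [[0,0.1,14.8],[0,0,0]]
    - [[0,0.1,14.8],[0,0,0]]
    - [[0,0.1,14.8],[0,0,0]]

```text
time: 8.45
tcp_pos: [0.4874, 0.0056, 0.0561]
tool_rot: [0.0, 0.983, 0.184, 0.0]
force: [-0.5, -0.6, 0.5]
width: 0.0002
finger_force: 0.0
```

Request:
apply_moves:
  series:
    - [[0,0,0],[0,0,0]]
    - [[0,0,0],[0,0,0]]
    - [[0,0,0],[0,0,0]]
    - [[0,0,0],[0,0,0]]
    - [[0,0,0],[0,0,0]]
    - [[0,0,0],[0,0,0]]
    - [[0,0,0],[0,0,0]]
    - [[0,0,0],[0,0,0]]
    - [[0,0,0],[0,0,0]]
    - [[0,0,0],[0,0,0]]

```text
time: 9.7
tcp_pos: [0.4874, 0.0057, 0.056]
tool_rot: [-0.0, 0.983, 0.184, 0.0]
force: [0.1, -0.0, -1.4]
width: 0.0
finger_force: 0.0
```

Request:
apply_moves:
  series:
    - [[0,0,0],[0,0,0]]
    - [[0,0,0],[0,0,0]]
    - [[0,0,0],[0,0,0]]
    - [[0,0,0],[0,0,0]]
    - [[0,0,0],[0,0,0]]
    - [[0,0,0],[0,0,0]]
    - [[0,0,0],[0,0,0]]
    - [[0,0,0],[0,0,0]]
    - [[0,0,0],[0,0,0]]
    - [[0,0,0],[0,0,0]]

```text
time: 10.95
tcp_pos: [0.4874, 0.0057, 0.056]
tool_rot: [-0.0, 0.983, 0.184, 0.0]
force: [0.6, -0.4, 0.0]
width: 0.0001
finger_force: 0.0
```

```bash
python3 go.py .4725 -.2585 .16
```

```text
10.95 [0.4874 0.0057 0.056 ] zaxis [-0.  0. -1.] F [ 0.6 -0.4  0. ] w 8.982588962366967e-05
shift cm [-10.93  24.09 -10.4 ]
tilt fix deg [-0. -0.  0.]
```

Both pointings are done. Next I go to above the green key.

Request:
apply_moves:
  series:
    - [[0,0,-5],[0,0,0]]
    - [[0,0,-10.4],[0,0,0]]
    - [[-10.9,24.1,-10.4],[0,0,0]]
    - [[-10.9,24.1,-10.4],[0,0,0]]
    - [[-10.9,24.1,-10.4],[0,0,0]]
    - [[-10.9,24.1,-10.4],[0,0,0]]
    - [[-10.9,24.1,-10.4],[0,0,0]]
    - [[-10.9,24.1,-10.4],[0,0,0]]
    - [[-10.9,24.1,-10.4],[0,0,0]]
    - [[-10.9,24.1,-10.4],[0,0,0]]

```text
time: 12.2
tcp_pos: [0.473, -0.2566, 0.1598]
tool_rot: [-0.0, 0.983, 0.185, -0.0]
force: [0.6, 0.5, 0.2]
width: -0.0001
finger_force: 0.0
```

```bash
python3 w.py green .4725 -.2585 w_green.png; python3 go.py .4725 -.2585 .09
```

```text
expected [275.7 214.1] blob [275.3 215.8] [ 245  185   62   62 2837] xy [ 0.4713 -0.2586] [-0. -0.]
12.25 [ 0.473  -0.2568  0.1599] zaxis [-3.e-04  4.e-04 -1.e+00] F [ 0.1  0.  -0. ] w 7.275348461243717e-05
shift cm [-0.11  0.14  6.99]
tilt fix deg [-0.03  0.   -0.  ]
```

View pics/w_green.png

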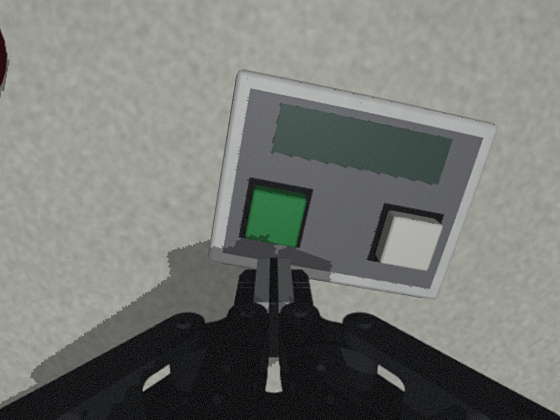

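The wrist view has the green key at (275,216), which matches the estimate. I go down to about 3 mm above it, then press slowly and watch the force.

Request:
apply_moves:
  series:
    - [[-0.1,0.1,4],[0,0,0]]
    - [[-0.1,0.1,6.5],[0,0,0]]
    - [[-0.1,0.1,7.4],[0,0,0]]
    - [[-0.1,0.1,7.4],[0,0,0]]
    - [[-0.1,0.1,7.4],[0,0,0]]

```text
time: 12.88
tcp_pos: [0.4733, -0.2602, 0.0873]
tool_rot: [0.001, 0.983, 0.184, 0.001]
force: [0.2, 0.2, 0.1]
width: 0.0001
finger_force: 0.0
```

Request:
apply_moves:
  series:
    - [[0,0,0.1],[0,0,0]]
    - [[0,0,0.2],[0,0,0]]
    - [[0,0,0.3],[0,0,0]]
    - [[0,0,0.4],[0,0,0]]
    - [[0,0,0.5],[0,0,0]]
    - [[0,0,0.6],[0,0,0]]
    - [[0,0,0.7],[0,0,0]]

```text
time: 13.75
tcp_pos: [0.4723, -0.2598, 0.0791]
tool_rot: [0.0, 0.983, 0.184, -0.0]
force: [-1.1, 1.3, 2.8]
width: 0.0001
finger_force: 1.4
```

```bash
python3 go.py .472 -.2585 .075
```

```text
13.75 [ 0.4723 -0.2598  0.0791] zaxis [ 0.e+00 -1.e-04 -1.e+00] F [-1.1  1.3  2.8] w 0.00010925900830479505
shift cm [ 0.02 -0.13  0.41]
tilt fix deg [ 0.  0. -0.]
```

The key is sliding at 2.8 N, with 4 mm left to the stop. I continue in small steps.

Request:
apply_moves:
  series:
    - [[0,0,0.1],[0,0,0]]
    - [[0,0,0.2],[0,0,0]]
    - [[0,0,0.3],[0,0,0]]
    - [[0,0,0.35],[0,0,0]]
    - [[0,0,0.4],[0,0,0]]
    - [[0,0,0.4],[0,0,0]]

```text
time: 14.5
tcp_pos: [0.4723, -0.2598, 0.0749]
tool_rot: [0.0, 0.983, 0.184, 0.0]
force: [-0.8, -0.7, 2.4]
width: -0.0
finger_force: 1.0
```

Request:
apply_moves:
  series:
    - [[0,0,0.05],[0,0,0]]
    - [[0,0,0.1],[0,0,0]]
    - [[0,0,0.1],[0,0,0]]

```text
time: 14.88
tcp_pos: [0.4723, -0.2598, 0.0747]
tool_rot: [-0.0, 0.983, 0.184, -0.0]
force: [-3.2, 1.1, 7.4]
width: 0.0
finger_force: 3.7
```

Request:
apply_moves:
  series:
    - [[0,0,0.1],[0,0,0]]
    - [[0,0,0.1],[0,0,0]]

```text
time: 15.12
tcp_pos: [0.4724, -0.2598, 0.0747]
tool_rot: [-0.0, 0.983, 0.184, -0.0]
force: [-4.3, 1.8, 13.5]
width: 0.0003
finger_force: 6.6
```

The force rises to 13.5 N with no more travel, so the key is on its stop. I draw clear.

Request:
apply_moves:
  series:
    - [[0,0,-1],[0,0,0]]
    - [[0,0,-5],[0,0,0]]
    - [[0,0,-10],[0,0,0]]
    - [[0,0,-14],[0,0,0]]
    - [[0,0,-14],[0,0,0]]
    - [[0,0,-14],[0,0,0]]
    - [[0,0,-14],[0,0,0]]

```text
time: 16.0
tcp_pos: [0.4712, -0.2589, 0.2109]
tool_rot: [-0.001, 0.983, 0.184, -0.001]
force: [-0.1, -0.6, -0.5]
width: 0.0
finger_force: 0.0
```

Run:
```python
from rig import grab_frame,state
import cv2
print(state()['force'],state()['tcp_pos'])
f=grab_frame('side')['frame'];cv2.imwrite('pics/end.png',f[:,:,::-1])
```

```text
[-0.12620374 -0.61755006 -0.50664741] [ 0.47124572 -0.2589101   0.21086893]
```

View pics/end.png

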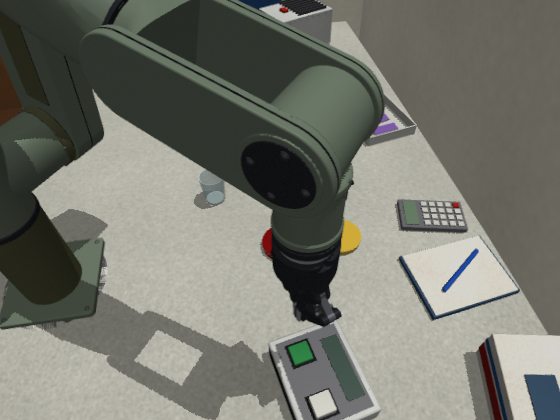

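The side view shows the arm clear, the green key at (300,352) sitting lower, the white key at (322,403) still up, and the beaker and visible parts of the dishes in place. I hand in.

```bash
python3 -c "
from rig import env
print(env.hand_in())"
```

```text
the job is handed in; nothing more can be done
None
```

I pointed at the blue cap and then the red dish for over two seconds each, pressed the green key to its stop, drew clear and handed in at about 16 s; no verdict was returned.

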